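Seat a phone in the repair nest and clamp it

TASK

Get the phone ready for repair in the metal nest: without picking it up, slide it along the guides against the end stop and press it gently down on its screen until you feel the yellow ejector plate under it bottom out. Only once the phone sits fully down and level, swing the hinged clamp over it until it is fully closed; if the clamp comes down on a phone that still sits high, the job has failed. Do not press hard enough to crack the screen, leave the other things on the desk where they are, and let go of everything at the end.

Things in the scene. Friction and masses are not known exactly. Their poses are not given: they have to be found in the camera images.
- nest: Fixed metal repair nest, base 100 x 228 x 12 mm, dark with bright guides. Origin: on the desk under its pocket's centre; +x points away from the robot to the hinge, +y left along the guides. Pocket x -38..38, y -76..76 mm between two 10 mm wide side guides, tops 30 mm above the desk, which run on to y = 138 mm. Hinge cheeks behind it at x 52..68, y 24..36 and -36..-24 mm, 40 mm high.
- end_stop (a point): Middle of the end stop's inner face, at the right end of the pocket (nest y = -76 mm), 24 mm above the desk; the stop's top is 32 mm above the desk.
- finger_slot (a point): Middle of the slot between the two loading rails, left of the pocket at rail-top height, 24 mm above the desk, flush with the raised ejector. Rails: nest y 76..138 mm, each 16 mm wide. Slot 44 mm wide, open at the left, floor 12 mm above the desk: a finger goes down here behind the phone. A phone still on the rails cannot go down; one against the stop clears them by 4 mm.
- phone: Black phone, 72 (x) x 148 (y) x 8 mm, 0.17 kg, screen up; origin: centre of its underside. Starts between the guides along the nest's y, underside 24 mm above the desk, 37 to 55 mm left of the nest's centre, left end on the loading rails. Fully home: over the nest's centre within a few mm, level, underside 15 mm above the desk, screen 23 mm above it and 7 mm below the guide tops.
- ejector (a joint): Travel in m of the yellow ejector plate, the pocket's floor (66 x 130 x 4 mm, nest y -73..57 mm): 0 raised, top 24 mm above the desk; 0.009 bottomed on a hard stop. Moves straight down, stiffly: about 6 N moves it, it stays where left, does not spring back. The force rises sharply when it bottoms.
- clamp (a joint): Angle in rad of the steel clamp arm: 0 closed, level, its rubber pad (30 x 44 mm, 60 mm from the hinge) just on a phone that is fully home; 1.57 upright. Starts at 1.6 to 1.85, tipped away from the robot. Arm 34 mm wide (nest y -17..17), reaches 140 mm from the hinge axis; its outer (upper when closed) face lies 11 mm off the axis. Stiff hinge, about 0.2 N m: stays where left.
- clamp_hinge (a point): Point on the clamp's hinge axis, which runs along the nest's y at nest x = 60 mm, 33 mm above the desk.
- clamp_handle (a point): Centre of the outer (upper when closed) face of the red handle block at the clamp's free end, 36 x 36 x 12 mm, 104 to 140 mm from the hinge axis; this face lies 13 mm off the axis plane. About 2 N here moves the clamp. Closed, this point lies 46 mm above the desk at nest x = -62 mm, y = 0, overhanging the near side of the nest.
- screw_tin: Round open metal tin, 62 mm across, 16 mm high, on the blue mat to the right of the nest; origin: centre of its underside. A bystander: leave it alone.
- screwdriver_1: Orange-handled screwdriver, 146 mm long, lying at the right; origin: centre of its underside. A bystander: leave it alone.
- pliers: Side cutters with orange grips, 109 mm long, lying at the left; origin: centre of its underside. A bystander: leave it alone.
- yellow_tape: Roll of yellow tape, 63 mm across, 18 mm high, at the left; origin: centre of its underside. A bystander: leave it alone.
- ipa_bottle: White bottle with red cap, 43 mm across, 125 mm high, standing at the left; origin: centre of its underside. A bystander: leave it alone.
- bit_case: Orange case, 77 x 105 x 26 mm, lying at the left; origin: centre of its underside. A bystander: leave it alone.

How it is judged:
On the way:
1. the phone is fully down and level in the pocket, the clamp still open (z of phone in the frame of nest below 0.0175 m and y of phone in the frame of nest between -0.007 and 0.007 m and angle between phone's own z axis and vertical below 0.035 rad and value of joint clamp above 0.9 rad), for 0.2 s.
At the end, for the whole second after the job is handed in: The phone lies fully down in the pocket (underside less than 17.5 mm above the desk, within 7 mm of the nest's centre along the guides, tilted less than 2 degrees) on the bottomed ejector plate (pressed in more than 7 mm), at rest, and the clamp is closed over it (joint below 0.06 rad) and still (z of phone in the frame of nest below 0.0175 m and y of phone in the frame of nest between -0.007 and 0.007 m and angle between phone's own z axis and vertical below 0.035 rad and value of joint clamp below 0.06 rad and value of joint ejector above 0.007 m and linear speed of phone below 0.01 m/s and velocity of joint clamp below 0.05 rad/s); the robot touches nothing.
It fails at once if the clamp comes down (below 0.5 rad) over a phone that is not fully down (value of joint clamp below 0.5 rad and z of phone in the frame of nest above 0.0185 m).
It fails at once if the phone is lifted out of the nest (more than 45 mm above the desk) (z of phone in the frame of nest above 0.045 m).
It fails at once if the screen is pressed with more than 60 N (contact force between phone and the fingers above 60 N or contact force between phone and the arm above 60 N).
It fails at once if another thing on the desk is moved more than 30 mm (distance of any of screw_tin, screwdriver_1, pliers, yellow_tape, ipa_bottle, bit_case from where it was at the start of the episode above 0.03 m).
It also fails if it takes over 51 s, if anything falls off the work surface, if the arm or the gripper's body presses on something with over 40 N, if the wrist force passes 120 N, or if a joint passes its speed limit or range.

ROBOT

A 6-joint arm with a two-finger parallel gripper is mounted at the origin on a cart in front of the work surface, level with it; the furniture and walls round the work are solid. World frame = base frame: x ahead of the robot, y to its left, z up, the work surface at z = 0. Lengths are in m, angles in rad, forces in N, time in s.
With the tool pointing down it reaches from about 0.25 to 0.775 m from the base axis. Payload 8.9 kg.
Tool frame: the origin (TCP) lies at the very end of the fingers, on their centre line; the grasp point (between the pads) lies 19 mm behind it; z points along the fingers, y is the line along which they close (so a half turn about z gives the same grasp; the last joint's range is limited). The gripper opens to 85 mm and grips with 20 to 120 N. Pads are 22 mm wide; open, the fingers measure 114 mm over their backs; the gripper's body (76 mm by 85 mm) begins 54 mm behind the grasp point. The pads swing forward as they close: fully open they stand 13 mm farther back than shut.
Start: joints at [1.164, 0.291, -0.153, 1.127, 0, 1.431], TCP at [0.139, 0.506, 0.2] pointing down, gripper open.
Joint ranges: [-2.52, 2.52], [-0.91, 1.74], [-1.3, 1.37], [-1.96, 2.02], [-1.52, 1.47], [-3.14, 3.14]. Speed limits (rad/s): [2.22, 2.22, 2.79, 3.14, 3.14, 3.14].

INTERFACE

Orientations are given as a unit quaternion [w, x, y, z].
In Python, from plant import state, grab_frame, hand_in gives the robot as it stands. The module is installed in compiled form; this text tells all that it offers.
- The arm moves only by the tool move_arm, never from a script. Its argument "deltas" is a list of rows, each a list of 7 numbers: the gripper command: -1 is fully open, 1 is shut, values between are in proportion, then the shift along the tool's x, y, z as a fraction of full scale, then the turn, a rotation vector about the tool's x, y, z as a fraction of full scale. A call has 1 to 8 rows; each row is the pose to reach, as a shift and turn from the pose commanded when the call began, along the tool's axes at that moment; what a row does not reach only later rows make up. Full scale, the value 1, is 300 mm for a shift and 30 degrees for a turn. A row lasts 1/12 s, in which the tool goes at most 41.7 mm and 7.16 degrees, less where a joint would pass 70% of its speed; a pose out of reach is approached as far as the arm can. A call with a number of a shift or a turn outside -1 to 1 is refused whole. A call with a gripper value outside its range is refused whole. The fingers move at their own pace and stop on an object; "newtons" is the grip in N (left out, the last holds). Time passes only in rows, so rows that repeat a pose let the fingers close. It gives the time, the measured TCP pose, the force, the opening and the grip force at its end, in the units of the state.
- state(): the state, without advancing time (a new reading comes with each control period).
- grab_frame(name): name is "side" or "top" or "wrist"; returns a dict with "image" (384x512x3 uint8, red, green, blue), "z_map" (384x512 float32, m along the optical axis (not along the pixel's ray), 0 where there is no reading), "vfov" (degrees; the focal length in pixels is half the picture's height over the tangent of half this angle, whatever the lens; pixels are square), "cx", "cy" (the principal point, pixels), "dist" ([k1, k2, p1, p2, k3] as OpenCV has them; the pictures are not rectified), "cam_to_world" (4x4, takes a point from camera to world coordinates). Camera axes: x right, y down, z forward; pixel columns grow to the right and rows downward; lengths in m; the calibration is good to about 2 mm. A picture is of the moment at which its call begins.
- hand_in(): hands the job in; it is judged then, once.
The state is a dict: "clock": time; "joints": joint angles; "qd": joint speeds; "tau": joint torques, N m; "eef_pos": TCP position; "eef_rot": TCP orientation; "force": force on the tool from outside, world axes, zero at the start; "ft_torque": the same for the moment, N m; "grip_width": finger opening in m; "grip_force": force on a finger pad.
Only numpy, scipy, OpenCV 4.12 (cv2) and the standard library are available. Lean on these libraries where they do the work, as an engineer would, in place of code of your own. Each camera call takes 0.05 s, during which the arm holds its last target. There are 200 camera calls.

## Working session

There is one attempt and no reset: what is moved stays moved. The work goes in short steps, Python scripts to look and compute and a tool call to move; the robot and the scene stay as the last step left them, time stands still between calls to the robot, and variables do not carry over. Pictures are saved under pics/ and viewed, at most 10 in all, crops included, and the job is handed in when it is done.

Besides the shell and the picture viewer there is one more tool, called after "Call:" as name(argument=value, ...) on one line, values as JSON. move_arm: Moves the arm, as the interface text tells. Shift numbers are shares of 300 mm and turn numbers shares of 30 degrees, none past 1 either way. Its arguments: {"type":"object","properties":{"deltas":{"type":"array"},"newtons":{"type":"number"}},"required":["deltas"]}

```bash
mkdir -p pics; cat > h.py <<'E'
import numpy as np, cv2
from plant import state, grab_frame, hand_in
def grab(n):
    f=grab_frame(n); np.save(f'pics/{n}.npy',f,allow_pickle=True); return f
def K(f):
    h=f['image'].shape[0]; F=h/2/np.tan(np.radians(f['vfov'])/2)
    return np.array([[F,0,f['cx']],[0,F,f['cy']],[0,0,1]])
def ray(f,uv,z=None):
    p=cv2.undistortPoints(np.float64(uv).reshape(-1,1,2),K(f),np.float64(f['dist'])).reshape(-1,2)
    T=np.array(f['cam_to_world']); d=np.c_[p,np.ones(len(p))]
    if z is None:
        u=np.float64(uv).reshape(-1,2).round().astype(int)
        s=f['z_map'][u[:,1],u[:,0]][:,None]
        return (d*s)@T[:3,:3].T+T[:3,3]
    d=d@T[:3,:3].T
    return T[:3,3]+d*((z-T[2,3])/d[:,2])[:,None]
def cloud(f):
    h,w=f['z_map'].shape; u,v=np.meshgrid(np.arange(w),np.arange(h))
    return ray(f,np.c_[u.ravel(),v.ravel()]).reshape(h,w,3)
E
python3 - <<'E'
from h import *
t=grab('top');s=grab('side')
im=np.hstack([t['image'],s['image']])[:,:,::-1]
cv2.imwrite('pics/a.png',t['image'][:,:,::-1]);cv2.imwrite('pics/b.png',s['image'][:,:,::-1])
for f in(t,s):print(np.round(f['cam_to_world'],3),f['vfov'])
print(state())
E
```

```text
[[-0.008 -0.988  0.156  0.217]
 [-1.     0.006 -0.013 -0.008]
 [ 0.012 -0.156 -0.988  1.749]
 [ 0.     0.     0.     1.   ]] 48.98042777104255
[[-0.91  -0.199  0.365 -0.126]
 [-0.415  0.42  -0.807  1.326]
 [ 0.007 -0.885 -0.465  0.811]
 [ 0.     0.     0.     1.   ]] 53.49428346249747
{'clock': 0.1, 'joints': array([ 1.16369896e+00,  2.91225158e-01, -1.54019400e-01,  1.12669507e+00,
       -1.18439772e-05,  1.43152929e+00]), 'qd': array([-9.79359246e-05, -2.26357552e-03,  1.42810173e-03, -4.99809766e-04,
       -1.56433810e-03, -4.86144612e-04]), 'tau': array([ 2.60307337e-03, -5.37979496e+01,  3.31919754e+01,  9.32201219e-03,
       -1.39724211e-04, -2.84829142e-06]), 'eef_pos': array([0.13875558, 0.50590646, 0.19970086]), 'eef_rot': array([-1.48527527e-04,  1.33515240e-01,  9.91046595e-01, -5.52051010e-04]), 'force': array([-0.41654777,  0.15182714,  0.09480116]), 'ft_torque': array([-0.01795548, -0.033411  ,  0.04986916]), 'grip_force': 0.0, 'grip_width': 0.08559149771442746}
```

View pics/a.png

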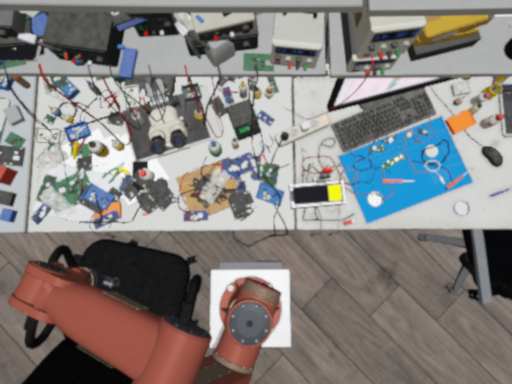

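View pics/b.png

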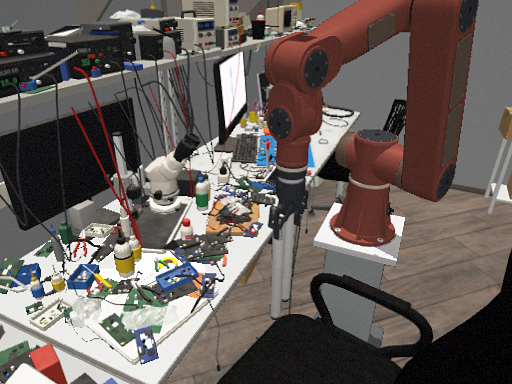

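The top view shows the nest at about (316,193), with the black phone at its left and the yellow ejector exposed at (335,193). The side view does not show the nest clearly. I'll measure the nest from the top view.

```bash
python3 - <<'E'
from h import *
t=np.load('pics/top.npy',allow_pickle=True).item()
im=t['image']; c=cloud(t)
x0,y0,x1,y1=270,160,400,240
cv2.imwrite('pics/c.png',cv2.resize(im[y0:y1,x0:x1,::-1],None,fx=6,fy=6,interpolation=cv2.INTER_CUBIC))
hsv=cv2.cvtColor(im,cv2.COLOR_RGB2HSV)
def rep(n,m,z):
    m=m.astype(np.uint8); m[:160]=0;m[230:]=0;m[:,:280]=0;m[:,355:]=0
    k,l,s,ce=cv2.connectedComponentsWithStats(m)
    for i in range(1,k):
        if s[i,4]>5:
            r=cv2.minAreaRect(np.argwhere(l==i)[:,::-1].astype(np.float32)); b=cv2.boxPoints(r)
            print(n,s[i],ray(t,[ce[i]],z).round(4),np.median(c[l==i],0).round(4),'box',r,ray(t,b,z).round(3).tolist())
h,s,v=cv2.split(hsv)
rep('yellow',(h>22)&(h<35)&(s>150)&(v>120),.024)
rep('black',(v<50),.032)
rep('red',((h<8)|(h>172))&(s>130)&(v>80),.15)
E
```

```text
yellow [328 185  14  16 192] [[ 0.4617 -0.35    0.024 ]] [ 0.462  -0.349   0.0249] box ((334.2079162597656, 192.07920837402344), (15.124565124511719, 12.73647689819336), 84.2894058227539) [[0.491, -0.322, 0.024], [0.496, -0.374, 0.024], [0.433, -0.378, 0.024], [0.428, -0.326, 0.024]]
black [295 187  32  15 422] [[ 0.4536 -0.2505  0.032 ]] [ 0.4538 -0.2492  0.0324] box ((310.4586181640625, 194.0034637451172), (13.37032413482666, 31.640329360961914), 85.2363510131836) [[0.476, -0.184, 0.032], [0.487, -0.314, 0.032], [0.431, -0.317, 0.032], [0.421, -0.187, 0.032]]
red [322 168  10   5  36] [[ 0.5305 -0.298   0.15  ]] [ 0.5264 -0.2982  0.1675] box ((326.5, 170.0), (4.0, 9.0), 90.0) [[0.539, -0.281, 0.15], [0.538, -0.316, 0.15], [0.523, -0.316, 0.15], [0.523, -0.281, 0.15]]
red [345 222   5   2   7] [[ 0.3284 -0.3674  0.15  ]] [ 0.3394 -0.3981  0.008 ] box ((347.0, 222.5), (1.0, 4.0), 90.0) [[0.329, -0.362, 0.15], [0.329, -0.377, 0.15], [0.326, -0.377, 0.15], [0.326, -0.361, 0.15]]
```

View pics/c.png

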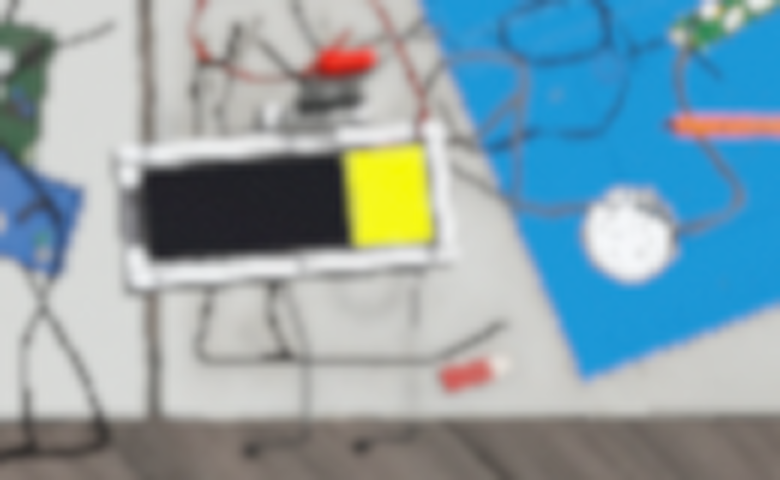

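The phone centre is near (0.454,-0.25), the nest yaw is about +5°, and the red handle is at about (0.53,-0.30) with the clamp upright. That fits the given geometry. Next I'll move above the nest's left end.

```bash
cat >> h.py <<'E'
from scipy.spatial.transform import Rotation as Ro
def plan(pos,yaw_y,tilt=None):
    """tool down with its y axis at azimuth yaw_y (deg)"""
    s=state(); R=Ro.from_quat(np.r_[s['eef_rot'][1:],s['eef_rot'][0]])
    a=np.radians(yaw_y); y=np.array([np.cos(a),np.sin(a),0]); z=np.array([0,0,-1.])
    T=Ro.from_matrix(np.c_[np.cross(y,z),y,z])
    if tilt is not None: T=Ro.from_rotvec(tilt)*T
    d=R.inv().apply(np.array(pos)-s['eef_pos'])/.3
    print('shift',d.round(4),'turn',((R.inv()*T).as_rotvec()/np.radians(30)).round(4),'t',s['clock'],'F',s['force'].round(2),s['eef_pos'].round(4))
E
python3 - <<'E'
from h import *
plan([.29,.22,.3],94.8); plan([.42,-.16,.3],94.8)
E
```

```text
shift [-0.7383 -0.786  -0.3335] turn [-0.0021 -0.0007 -0.6715] t 0.1 F [-0.42  0.15  0.09] [0.1388 0.5059 0.1997]
shift [-1.4914 -1.8928 -0.3324] turn [-0.0021 -0.0007 -0.6715] t 0.1 F [-0.42  0.15  0.09] [0.1388 0.5059 0.1997]
```

Call:
move_arm(deltas=[[1,-0.7383,-0.786,-0.3335,0,0,-0.6715],[1,-0.7383,-0.786,-0.3335,0,0,-0.6715],[1,-0.7383,-0.786,-0.3335,0,0,-0.6715],[1,-0.7383,-0.786,-0.3335,0,0,-0.6715],[1,-0.7383,-0.786,-0.3335,0,0,-0.6715],[1,-0.7383,-0.786,-0.3335,0,0,-0.6715],[1,-0.7383,-0.786,-0.3335,0,0,-0.6715],[1,-0.7383,-0.786,-0.3335,0,0,-0.6715]], newtons=40)

```text
clock: 0.77
eef_pos: [0.2859, 0.2268, 0.2979]
eef_rot: [0.0, -0.042, 0.999, 0.0]
force: [1.6, 0.4, 0.1]
grip_width: -0.0001
grip_force: 0.0
```

```bash
python3 - <<'E'
from h import *
plan([.37,-.06,.3],94.8);plan([.42,-.16,.3],94.8)
E
```

```text
shift [-0.1989 -0.9761 -0.007 ] turn [0.0001 0.0003 0.0012] t 0.7667 F [1.65 0.43 0.09] [0.2859 0.2268 0.2979]
shift [-0.3369 -1.3223 -0.007 ] turn [0.0001 0.0003 0.0012] t 0.7667 F [1.65 0.43 0.09] [0.2859 0.2268 0.2979]
```

Call:
move_arm(deltas=[[1,-0.3,-1,0,0,0,0],[1,-0.3,-1,0,0,0,0],[1,-0.3,-1,0,0,0,0],[1,-0.3,-1,0,0,0,0],[1,-0.3,-1,0,0,0,0],[1,-0.3,-1,0,0,0,0],[1,-0.3,-1,0,0,0,0],[1,-0.3,-1,0,0,0,0]])

```text
clock: 1.43
eef_pos: [0.4015, -0.0668, 0.297]
eef_rot: [0.0, -0.041, 0.999, -0.0]
force: [-0.2, 0.8, 0.2]
grip_width: 0.0001
grip_force: 0.0
```

Call:
move_arm(deltas=[[1,-0.03,-0.35,0,0,0,0],[1,-0.03,-0.35,0,0,0,0],[1,-0.03,-0.35,0,0,0,0],[1,-0.03,-0.35,0,0,0,0],[1,-0.03,-0.35,0,0,0,0]])

```text
clock: 1.85
eef_pos: [0.418, -0.1676, 0.2967]
eef_rot: [-0.001, -0.041, 0.999, 0.001]
force: [-0.6, 0.2, 0.9]
grip_width: -0.0004
grip_force: 0.0
```

```bash
python3 - <<'E'
from h import *
f=grab('wrist'); cv2.imwrite('pics/d.png',f['image'][:,:,::-1]); print(np.round(f['cam_to_world'],3),state()['eef_pos'],state()['force'],state()['joints'])
im=f['image'];c=cloud(f)
h,s,v=cv2.split(cv2.cvtColor(im,cv2.COLOR_RGB2HSV))
for n,m,z in[('yellow',(h>22)&(h<35)&(s>150)&(v>120),.024),('black',(v<50)&(abs(c[:,:,2]-.032)<.006),.032),('red',((h<8)|(h>172))&(s>150)&(v>80),None)]:
    k,l,st,ce=cv2.connectedComponentsWithStats(m.astype(np.uint8))
    for i in range(1,k):
        if st[i,4]>200:
            b=cv2.boxPoints(cv2.minAreaRect(np.argwhere(l==i)[:,::-1].astype(np.float32)))
            print(n,st[i],np.median(c[l==i],0).round(4),ray(f,b,z or np.median(c[l==i],0)[2]).round(4).tolist())
E
```

```text
[[-0.081  0.953  0.292  0.343]
 [ 0.997  0.077  0.024 -0.174]
 [ 0.001  0.293 -0.956  0.47 ]
 [ 0.     0.     0.     1.   ]] [ 0.41789674 -0.16659704  0.29698598] [0.41308568 0.6066722  0.86346403] [-5.42321023e-01  1.09871051e-01 -1.29125873e-01  1.33312596e+00
  2.66312412e-04 -6.25039095e-01]
yellow [ 119  147   36   42 1326] [ 0.4582 -0.3546  0.0232] [[0.4285, -0.3812, 0.024], [0.4215, -0.3295, 0.024], [0.4899, -0.3272, 0.024], [0.4975, -0.3811, 0.024]]
black [ 154  149   92   41 3615] [ 0.4504 -0.2527  0.0318] [[0.4258, -0.3237, 0.032], [0.4149, -0.1862, 0.032], [0.4779, -0.1818, 0.032], [0.4895, -0.325, 0.032]]
red [121 240  37  21 585] [ 0.5219 -0.2989  0.165 ] [[0.5113, -0.3203, 0.165], [0.5058, -0.2773, 0.165], [0.5315, -0.277, 0.165], [0.5374, -0.321, 0.165]]
```

View pics/d.png

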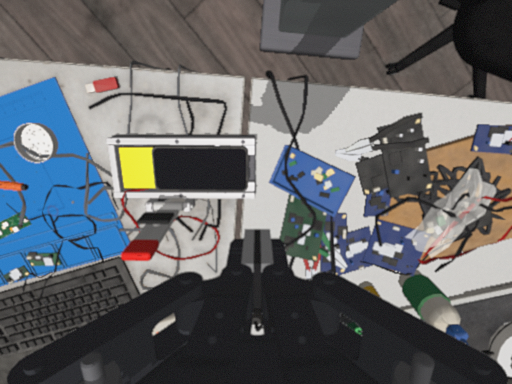

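The wrist view shows the nest at rows 137-195 with the yellow ejector at (137,168), the phone at (200,169) and the clamp handle at (140,250). Both views put the nest origin near (0.458,-0.305), yaw 4.7°, with the phone at nest y ≈ 53 mm. I'll check that the area left of the nest is clear before descending there.

```bash
cat >> h.py <<'E'
N=np.array([.458,-.305,0]); YAW=4.7
RN=Ro.from_euler('z',YAW,degrees=True)
def nw(p): return N+RN.apply(p)
def wn(p): return RN.inv().apply(np.asarray(p)-N)
E
python3 - <<'E'
from h import *
f=np.load('pics/wrist.npy',allow_pickle=True).item()
c=cloud(f); n=wn(c.reshape(-1,3)).reshape(c.shape)
for y in range(-100,211,10):
    r=[]
    for x in (-45,-30,0,30,43):
        m=(abs(n[...,0]*1e3-x)<4)&(abs(n[...,1]*1e3-y)<4)&(f['z_map']>0)
        r.append(round(float(np.median(n[...,2][m]))*1e3,1) if m.any() else None)
    print(y,r)
plan(nw([0,.165,.1]),94.7)
plan(nw([0,.165,.018]),94.7)
E
```

```text
-100 [-1.6, -0.6, 0.3, 18.0, 16.1]
-90 [28.8, 31.2, 31.3, 30.7, 29.5]
-80 [29.0, 28.6, 29.0, 28.3, 29.5]
-70 [29.3, 23.4, 22.8, 23.2, 29.3]
-60 [29.2, 22.9, 23.1, 24.5, 29.7]
-50 [29.4, 23.2, 23.0, 23.3, 28.6]
-40 [29.5, 23.4, 23.2, 22.6, 29.0]
-30 [29.6, 23.3, 23.2, 22.9, 29.0]
-20 [29.2, 30.8, 31.5, 31.2, 29.0]
-10 [29.2, 31.8, 31.6, 31.2, 28.9]
0 [29.5, 31.8, 32.0, 31.9, 29.2]
10 [29.3, 31.8, 31.5, 31.5, 29.1]
20 [29.4, 31.3, 31.1, 31.4, 29.7]
30 [29.3, 31.9, 31.6, 31.5, 29.1]
40 [29.3, 32.0, 32.0, 31.7, 29.0]
50 [28.9, 31.8, 31.8, 31.3, 29.3]
60 [29.3, 31.5, 31.5, 31.5, 29.2]
70 [29.7, 31.5, 31.9, 31.8, 29.1]
80 [415.3, 31.3, 31.2, 31.4, 29.4]
90 [410.0, 32.6, 31.5, 30.9, 29.2]
100 [397.1, 403.7, 31.6, 31.7, 28.8]
110 [382.4, 383.6, 31.8, 31.9, 29.2]
120 [414.2, 382.9, 31.8, 31.0, 29.4]
130 [409.4, 23.1, 11.2, 23.1, 29.2]
140 [381.2, 372.4, -1.1, -0.9, -1.0]
150 [409.5, -1.1, -1.0, -0.9, -0.9]
160 [414.3, 383.2, -1.0, -1.3, -0.7]
170 [382.8, 384.1, 28.4, 36.3, -0.6]
180 [399.0, 404.1, 33.1, 40.1, -0.8]
190 [412.2, 38.1, 26.1, 41.5, 23.3]
200 [415.5, 35.7, 30.8, 58.8, 27.1]
210 [-0.9, 27.9, 36.8, 40.9, 60.5]
shift [-0.0961  0.0785  0.6566] turn [ 0.0019 -0.0018  0.0013] t 1.9 F [0.41 0.61 0.86] [ 0.4179 -0.1666  0.297 ]
shift [-0.0963  0.0783  0.9299] turn [ 0.0019 -0.0018  0.0013] t 1.9 F [0.41 0.61 0.86] [ 0.4179 -0.1666  0.297 ]
```

The nest model agrees with the depth profile: guides 29 mm, phone end between y = 120 and 130, base end at 138. There is clutter from y = 170 on, so I descend at y = 148 mm.

```bash
python3 - <<'E'
from h import *
plan(nw([0,.148,.1]),94.7)
plan(nw([0,.148,.018]),94.7)
E
```

```text
shift [-0.096   0.0219  0.6566] turn [ 0.0019 -0.0018  0.0013] t 1.9 F [0.41 0.61 0.86] [ 0.4179 -0.1666  0.297 ]
shift [-0.0963  0.0216  0.9299] turn [ 0.0019 -0.0018  0.0013] t 1.9 F [0.41 0.61 0.86] [ 0.4179 -0.1666  0.297 ]
```

Call:
move_arm(deltas=[[1,-0.096,0.022,0.3,0,0,0],[1,-0.096,0.022,0.3,0,0,0],[1,-0.096,0.022,0.66,0,0,0],[1,-0.096,0.022,0.66,0,0,0],[1,-0.096,0.022,0.66,0,0,0],[1,-0.096,0.022,0.66,0,0,0],[1,-0.096,0.022,0.66,0,0,0]])

```text
clock: 2.48
eef_pos: [0.4452, -0.156, 0.0991]
eef_rot: [-0.001, -0.043, 0.999, 0.001]
force: [0.1, -0.6, 0.5]
grip_width: -0.0002
grip_force: 0.0
```

```bash
python3 - <<'E'
from h import *
plan(nw([0,.148,.018]),94.7);print(wn(state()['eef_pos']))
E
```

```text
shift [-0.0024 -0.0056  0.2705] turn [ 0.0037 -0.0053  0.0064] t 2.4833 F [ 0.11 -0.64  0.47] [ 0.4452 -0.156   0.0991]
[-0.00050403  0.14950915  0.09914628]
```

Call:
move_arm(deltas=[[1,0,0,0.08,0,0,0],[1,0,0,0.15,0,0,0],[1,0,0,0.2,0,0,0],[1,0,0,0.24,0,0,0],[1,0,0,0.27,0,0,0],[1,0,0,0.27,0,0,0]])

```text
clock: 2.98
eef_pos: [0.4472, -0.1579, 0.0192]
eef_rot: [0.0, -0.042, 0.999, -0.0]
force: [-0.4, -0.1, -0.8]
grip_width: 0.0
grip_force: 0.0
```

```bash
python3 - <<'E'
from h import *
plan(nw([0,.095,.018]),94.7);print(wn(state()['eef_pos']))
f=grab('wrist'); cv2.imwrite('pics/e.png',f['image'][:,:,::-1])
E
```

```text
shift [ 0.0048 -0.1751  0.004 ] turn [-0.0011  0.0018  0.0042] t 2.9833 F [-0.41 -0.09 -0.75] [ 0.4472 -0.1579  0.0192]
[0.00133405 0.14751979 0.01917434]
```

View pics/e.png

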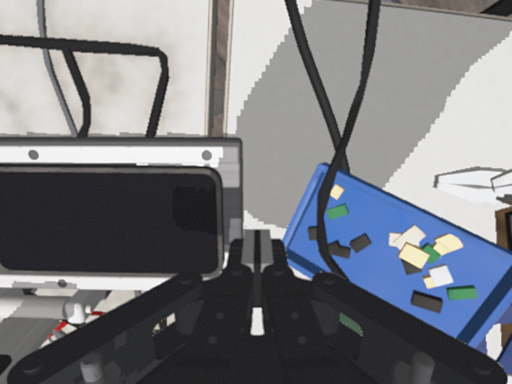

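The fingers stand just left of the phone's end (column 222 against fingers at 232-285), clear of the blue tray. Now I push gently along the guides.

Call:
move_arm(deltas=[[1,0.003,-0.025,0.003,0,0,0],[1,0.003,-0.05,0.003,0,0,0],[1,0.003,-0.07,0.003,0,0,0],[1,0.003,-0.09,0.003,0,0,0],[1,0.003,-0.11,0.003,0,0,0],[1,0.003,-0.13,0.003,0,0,0],[1,0.003,-0.15,0.003,0,0,0],[1,0.003,-0.17,0.003,0,0,0]])

```text
clock: 3.7
eef_pos: [0.4498, -0.2093, 0.0174]
eef_rot: [-0.0, -0.042, 0.999, 0.0]
force: [-1.3, -0.5, -0.8]
grip_width: 0.0001
grip_force: 0.0
```

```bash
python3 - <<'E'
from h import *
s=state();print(wn(s['eef_pos']),RN.inv().apply(s['force']));plan(nw([0,.089,.018]),94.7)
f=grab('wrist'); cv2.imwrite('pics/f.png',f['image'][:,:,::-1])
c=wn(cloud(f).reshape(-1,3))*1e3
for y in range(-100,121,4):
    m=(abs(c[:,0]+15)<5)&(abs(c[:,1]-y)<2)
    print(y,np.median(c[m,2]).round(1) if m.any() else None,end='; ')
E
```

```text
[-0.00031723  0.09600715  0.01743499] [-1.31947819 -0.37172178 -0.76628642]
shift [-0.001  -0.0234 -0.0019] turn [ 0.0002 -0.0002  0.003 ] t 3.7 F [-1.28 -0.48 -0.77] [ 0.4498 -0.2093  0.0174]
-100 None; -96 None; -92 None; -88 None; -84 None; -80 None; -76 None; -72 None; -68 22.1; -64 22.9; -60 23.2; -56 23.2; -52 23.1; -48 23.2; -44 23.1; -40 23.1; -36 23.1; -32 23.1; -28 23.2; -24 None; -20 31.4; -16 31.5; -12 31.6; -8 31.6; -4 31.6; 0 31.7; 4 31.8; 8 31.6; 12 31.8; 16 31.8; 20 31.8; 24 31.7; 28 31.7; 32 31.8; 36 134.9; 40 134.1; 44 131.9; 48 128.7; 52 125.6; 56 119.7; 60 112.6; 64 106.5; 68 106.4; 72 106.7; 76 103.7; 80 129.4; 84 125.5; 88 125.8; 92 121.6; 96 126.9; 100 122.2; 104 125.4; 108 125.6; 112 131.0; 116 102.9; 120 106.4;
```

View pics/f.png

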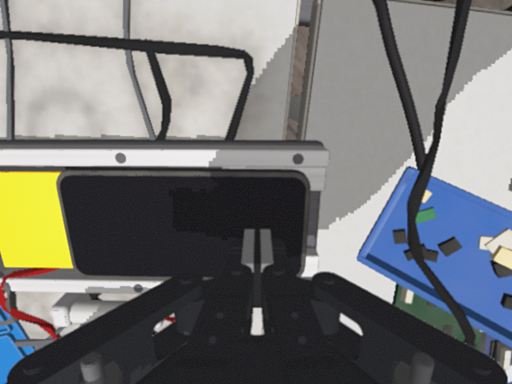

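```bash
python3 - <<'E'
from h import *
f=np.load('pics/wrist.npy',allow_pickle=True).item()
T=f['cam_to_world'];print(np.round(T,3)); s=state()
p=np.linalg.inv(T)@np.r_[s['eef_pos'],1]; print('tcp cam',p.round(3),cv2.projectPoints(p[:3].reshape(1,3),np.zeros(3),np.zeros(3),K(f),np.float64(f['dist']))[0])
for uv in [(250,235),(266,235),(258,240),(250,250),(266,265),(285,275),(220,235),(290,235),(250,228)]:
    print(uv,f['z_map'][uv[1],uv[0]],(wn(ray(f,[uv]))*1e3).round(1))
print(s['tau'],s['force'])
E
```

```text
[[-0.083  0.952  0.293  0.374]
 [ 0.997  0.079  0.024 -0.216]
 [-0.     0.294 -0.956  0.19 ]
 [ 0.     0.     0.     1.   ]]
tcp cam [-0.001  0.022  0.187  1.   ] [[[256.07451306 222.88300772]]]
(250, 235) 0.14485198 [[-11.5  92.   58.6]]
(266, 235) 0.14507116 [[-11.4 100.   58.4]]
(258, 240) 0.1397955 [[-11.4  96.   63.9]]
(250, 250) 0.1306032 [[-11.4  92.3  73.6]]
(266, 265) 0.0 [[-76.   95.4 190.3]]
(285, 275) 0.109726116 [[-12.6 106.1  95. ]]
(220, 235) 0.17421217 [[ 1.6 73.3 31.9]]
(290, 235) 0.17625943 [[  2.5 115.5  30.1]]
(250, 228) 0.17422004 [[-2.4 91.3 30.7]]
[  2.51794025 -55.3178823   22.47993708   0.82172027   0.31148197
   0.13446024] [ 0.29341312 -0.14500642 -0.47562055]
```

```bash
python3 - <<'E'
from h import *
f=np.load('pics/side.npy',allow_pickle=True).item()
T=np.array(f['cam_to_world'])
for z in (.2,.213,.24):
    p=np.linalg.inv(T)@np.array([.1388,.5059,z,1]); print(z,cv2.projectPoints(p[:3].reshape(1,3),np.zeros(3),np.zeros(3),K(f),np.float64(f['dist']))[0].ravel(),p[2])
c=cloud(f); m=(abs(c[...,0]-.139)<.09)&(abs(c[...,1]-.506)<.09)&(c[...,2]>.1)&(c[...,2]<.5)
z=c[...,2][m]; print('lowest',np.sort(z)[:10])
v,u=np.nonzero(m); i=np.argsort(z)[:6]; print(u[i],v[i])
w=np.load('pics/wrist.npy',allow_pickle=True).item()
o=f['image'][170:260,230:340]; a=cv2.resize(o[:,:,::-1],(600,490))
cv2.imwrite('pics/g.png',a)
E
```

```text
0.2 [287.84175107 245.11552141] 1.0425921843942467
0.213 [288.08110995 241.19573924] 1.0365497196941607
0.24 [288.58681735 232.90478158] 1.023999985317059
lowest [0.24369569 0.24440292 0.2448171  0.2449533  0.24501612 0.24532171
 0.24590726 0.2462283  0.24711579 0.24713967]
[295 296 276 274 278 279] [224 224 239 238 240 240]
```

View pics/g.png

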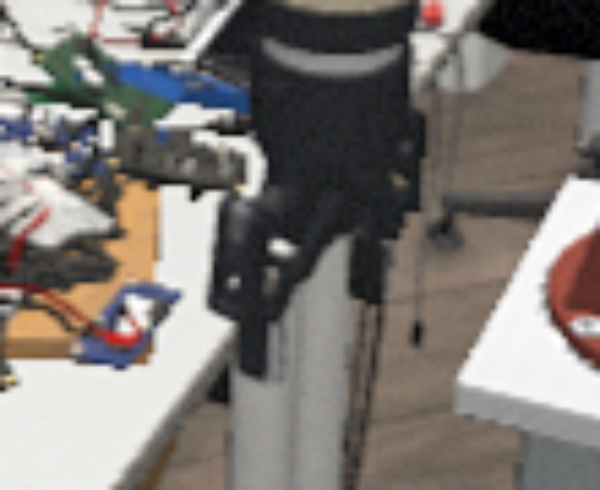

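The camera shows the real fingertips about 32 mm short of the reported TCP. In the side view at the start, the lowest open-finger point is 0.244 against TCP 0.200, and 13 mm of that is opening. The wrist depth agrees, and the fingers passed over the phone without touching it. I'll go back out and come down by the measured tip instead.

Call:
move_arm(deltas=[[1,0,0.06,-0.01,0,0,0],[1,0,0.12,-0.01,0,0,0],[1,0,0.172,-0.01,0,0,0],[1,0,0.172,0,0,0,0],[1,0,0.172,0.03,0,0,0],[1,0,0.172,0.06,0,0,0],[1,0,0.172,0.06,0,0,0]])

```text
clock: 4.33
eef_pos: [0.4446, -0.1574, -0.0024]
eef_rot: [-0.001, -0.042, 0.999, 0.0]
force: [-0.8, 0.4, 0.1]
grip_width: -0.0002
grip_force: 0.0
```

```bash
python3 - <<'E'
from h import *
s=state();print(wn(s['eef_pos']),s['force'])
f=grab('wrist');c=wn(cloud(f).reshape(-1,3)).reshape(384,512,3)*1e3
for v in range(205,262,3): print(v,[(c[v,u].round(0)).tolist() for u in (250,266)])
E
```

```text
[-0.00125904  0.14815713 -0.00241246] [-0.78037517  0.38748078  0.12740477]
205 [[-14.0, 143.0, -0.0], [-13.0, 153.0, -2.0]]
208 [[-12.0, 143.0, -1.0], [-12.0, 153.0, 0.0]]
211 [[-10.0, 143.0, 0.0], [-10.0, 153.0, -1.0]]
214 [[-7.0, 143.0, -1.0], [-7.0, 153.0, -1.0]]
217 [[-6.0, 143.0, 0.0], [-6.0, 153.0, -1.0]]
220 [[-3.0, 143.0, -1.0], [-4.0, 153.0, -1.0]]
223 [[-1.0, 143.0, -1.0], [-2.0, 153.0, 0.0]]
226 [[1.0, 143.0, -3.0], [0.0, 153.0, -1.0]]
229 [[-12.0, 144.0, 31.0], [-12.0, 152.0, 31.0]]
232 [[-13.0, 144.0, 36.0], [-12.0, 152.0, 35.0]]
235 [[-12.0, 144.0, 39.0], [-12.0, 152.0, 39.0]]
238 [[-13.0, 144.0, 43.0], [-13.0, 152.0, 42.0]]
241 [[-12.0, 144.0, 45.0], [-12.0, 152.0, 45.0]]
244 [[-12.0, 144.0, 48.0], [-13.0, 152.0, 49.0]]
247 [[-12.0, 144.0, 51.0], [-12.0, 152.0, 51.0]]
250 [[-13.0, 144.0, 55.0], [-13.0, 152.0, 54.0]]
253 [[-12.0, 144.0, 55.0], [-12.0, 152.0, 56.0]]
256 [[-12.0, 145.0, 59.0], [-13.0, 151.0, 60.0]]
259 [[-12.0, 145.0, 62.0], [-12.0, 151.0, 62.0]]
```

The tip is confirmed at z = 30 mm while the TCP reads -2 mm, a 32 mm offset. I lower 12 mm (tip at 18 mm) and push.

Call:
move_arm(deltas=[[1,0,0,0.02,0,0,0],[1,0,0,0.04,0,0,0],[1,0,-0.01,0.04,0,0,0],[1,0,-0.03,0.04,0,0,0],[1,0,-0.045,0.04,0,0,0],[1,0,-0.06,0.04,0,0,0],[1,0,-0.075,0.04,0,0,0],[1,0,-0.09,0.04,0,0,0]])

```text
clock: 5.05
eef_pos: [0.4479, -0.1848, -0.0124]
eef_rot: [0.0, -0.042, 0.999, -0.0]
force: [-0.1, 1.1, 0.5]
grip_width: -0.0003
grip_force: 0.5
```

```bash
cat > prof.py <<'E'
from h import *
s=state();print(s['clock'],(wn(s['eef_pos'])*1e3).round(1),RN.inv().apply(s['force']).round(1))
f=grab('wrist')
c=wn(cloud(f).reshape(-1,3))*1e3
for x in (-25,-15,25):
  print(x,end=': ')
  for y in range(-84,130,4):
    m=(abs(c[:,0]-x)<4)&(abs(c[:,1]-y)<2)&(c[:,2]<60)
    if m.any(): print(y,np.median(c[m,2]).round(1),end='; ')
  print()
E
python3 prof.py
```

```text
5.05 [ -0.2 120.6 -12.4] [0.  1.1 0.5]
-25: -8 30.9; -4 31.5; 0 31.5; 4 31.6; 8 31.4; 12 31.5; 16 31.6; 20 31.7; 24 31.6; 28 31.6; 32 31.6; 36 31.7; 40 31.6; 44 31.6; 48 31.6; 52 31.8; 56 31.6; 60 31.8; 64 31.7; 68 31.6; 72 31.7; 76 31.6; 80 31.7; 84 31.7; 88 31.7; 92 31.6; 96 31.6; 100 31.7; 104 31.4; 108 23.6; 112 23.2; 116 23.1; 120 23.1; 124 23.0; 128 23.0; 
-15: -8 31.4; -4 31.7; 0 31.7; 4 31.6; 8 31.7; 12 31.7; 16 31.8; 20 31.7; 24 31.6; 28 31.6; 32 31.7; 36 31.7; 40 31.7; 44 31.6; 48 31.5; 52 31.5; 56 31.6; 60 31.6; 64 31.7; 68 31.6; 72 31.8; 76 31.8; 80 31.6; 84 31.7; 88 31.7; 92 31.6; 96 31.6; 100 31.6; 104 31.4; 108 11.6; 112 11.8; 116 36.8; 120 35.5; 124 37.1; 128 11.6; 
25: -20 31.1; -16 31.5; -12 31.6; -8 31.7; -4 31.5; 0 31.7; 4 31.5; 8 31.7; 12 31.8; 16 31.7; 20 31.5; 24 31.6; 28 31.7; 32 31.4; 36 31.6; 40 31.6; 44 31.6; 48 31.7; 52 31.7; 56 31.4; 60 31.5; 92 -751.1; 96 -750.1; 100 -751.1; 104 -751.7; 108 -749.9; 112 -748.6; 116 -749.7; 120 -749.4; 124 -748.9; 128 -752.3;
```

The phone now moves with the fingers, its end about 14.5 mm ahead of the TCP. Push on to the stop.

Call:
move_arm(deltas=[[1,0,-0.02,0,0,0,0],[1,0,-0.04,0,0,0,0],[1,0,-0.06,0,0,0,0],[1,0,-0.075,0,0,0,0],[1,0,-0.085,0,0,0,0],[1,0,-0.095,0,0,0,0],[1,0,-0.1,0,0,0,0]])

```text
clock: 5.68
eef_pos: [0.4503, -0.2144, -0.0125]
eef_rot: [0.0, -0.042, 0.999, 0.0]
force: [-0.2, 2.4, 1.6]
grip_width: 0.0002
grip_force: 1.1
```

Call:
move_arm(deltas=[[1,0,-0.004,0,0,0,0],[1,0,-0.008,0,0,0,0],[1,0,-0.012,0,0,0,0],[1,0,-0.012,0,0,0,0]])

```text
clock: 6.02
eef_pos: [0.4506, -0.2178, -0.0125]
eef_rot: [-0.0, -0.042, 0.999, -0.0]
force: [-0.6, 1.9, 1.1]
grip_width: 0.0001
grip_force: 0.6
```

```bash
python3 prof.py
```

```text
6.0167 [ -0.2  87.5 -12.5] [-0.5  2.   1.1]
-25: -40 31.1; -36 31.6; -32 31.6; -28 31.6; -24 31.7; -20 31.6; -16 31.6; -12 31.7; -8 31.6; -4 31.6; 0 31.5; 4 31.6; 8 31.6; 12 31.6; 16 31.7; 20 31.7; 24 31.8; 28 31.6; 32 31.6; 36 31.7; 40 31.6; 44 31.7; 48 31.7; 52 31.6; 56 31.7; 60 31.7; 64 31.6; 68 31.6; 72 30.3; 76 23.1; 80 23.3; 84 23.2; 88 23.2; 92 23.1; 96 23.1; 100 23.2; 104 23.0; 108 23.1; 112 23.2; 116 23.1; 120 23.1; 124 23.2; 128 23.0; 
-15: -40 31.7; -36 31.7; -32 31.6; -28 31.7; -24 31.7; -20 31.6; -16 31.7; -12 31.6; -8 31.7; -4 31.7; 0 31.6; 4 31.7; 8 31.6; 12 31.6; 16 31.4; 20 31.7; 24 31.6; 28 31.5; 32 31.6; 36 31.7; 40 31.6; 44 31.7; 48 31.7; 52 31.7; 56 31.7; 60 31.7; 64 31.7; 68 31.6; 72 30.6; 76 11.5; 80 31.0; 84 34.7; 88 36.5; 92 37.8; 96 11.4; 100 11.1; 104 11.1; 108 11.3; 112 11.3; 116 11.2; 120 11.2; 124 11.2; 128 11.2; 
25: -52 31.5; -48 31.8; -44 31.7; -40 31.7; -36 31.7; -32 31.6; -28 31.6; -24 31.6; -20 31.6; -16 31.6; -12 31.6; -8 31.6; -4 31.6; 0 31.5; 4 31.6; 8 31.6; 12 31.6; 16 31.6; 20 31.6; 24 31.4; 112 14.5; 116 13.2; 120 12.5; 124 10.4;
```

Call:
move_arm(deltas=[[1,0,-0.003,0,0,0,0],[1,0,-0.006,0,0,0,0],[1,0,-0.009,0,0,0,0],[1,0,-0.009,0,0,0,0]])

```text
clock: 6.4
eef_pos: [0.4509, -0.2205, -0.0125]
eef_rot: [-0.0, -0.042, 0.999, -0.0]
force: [-0.4, 0.4, 1.0]
grip_width: 0.0002
grip_force: 0.6
```

Call:
move_arm(deltas=[[1,0,-0.003,0,0,0,0],[1,0,-0.006,0,0,0,0],[1,0,-0.006,0,0,0,0]])

```text
clock: 6.65
eef_pos: [0.4508, -0.2211, -0.0126]
eef_rot: [0.0, -0.042, 0.999, 0.001]
force: [0.4, 6.1, 1.8]
grip_width: 0.0001
grip_force: 3.2
```

```bash
python3 prof.py | cut -c1-30,580-900; python3 - <<'E'
from h import *
f=np.load('pics/wrist.npy',allow_pickle=True).item()
c=wn(cloud(f).reshape(-1,3))*1e3
m=(abs(c[:,0]+24)<4)&(abs(c[:,2]-31.6)<1.5)&(c[:,1]>0)&(c[:,1]<90)
print('phone left end',np.percentile(c[m,1],99.5))
E
```

```text
6.65 [ -0.3  84.2 -12.6] [0.9 
-25: -44 31.3; -40 31.5; -36 3
-15: -44 31.6; -40 31.7; -36 3
25: -56 31.4; -52 31.7; -48 31
phone left end 69.63358515708474
```

The force rises to 6 N, so the phone is against the stop (end at 69.6 in my frame, so my frame's y is about 2 mm off). Now back off, lift and go over the phone's middle.

Call:
move_arm(deltas=[[1,0,0.02,0,0,0,0],[1,0,0.03,-0.03,0,0,0],[1,0,0.03,-0.12,0,0,0],[1,0.01,-0.1,-0.15,0,0,0],[1,0.02,-0.2,-0.15,0,0,0],[1,0.02,-0.297,-0.15,0,0,0],[1,0.02,-0.297,-0.15,0,0,0],[1,0.02,-0.297,-0.15,0,0,0]])

```text
clock: 7.37
eef_pos: [0.4525, -0.3129, 0.0331]
eef_rot: [0.0, -0.041, 0.999, -0.001]
force: [0.2, 0.4, 0.1]
grip_width: -0.0001
grip_force: 0.0
```

```bash
python3 prof.py | head -1; python3 - <<'E'
from h import *
plan(nw([-.006,-.005,.003]),94.7)
E
```

```text
7.3667 [-6.1 -7.4 33.1] [0.3 0.4 0.1]
shift [-0.0012  0.0031  0.0991] turn [ 0.0001 -0.0005  0.0016] t 7.4167 F [-0.03  0.27  0.43] [ 0.4522 -0.3114  0.0327]
```

Call:
move_arm(deltas=[[1,0,0,0.03,0,0,0],[1,0,0,0.06,0,0,0],[1,0,0,0.08,0,0,0],[1,0,0,0.09,0,0,0],[1,0,0,0.095,0,0,0],[1,0,0,0.1,0,0,0],[1,0,0,0.103,0,0,0],[1,0,0,0.103,0,0,0]])

```text
clock: 8.08
eef_pos: [0.4525, -0.3114, 0.0016]
eef_rot: [0.0, -0.042, 0.999, -0.0]
force: [0.7, -0.0, 0.1]
grip_width: -0.0001
grip_force: 0.0
```

Call:
move_arm(deltas=[[1,0,0,0.004,0,0,0],[1,0,0,0.008,0,0,0],[1,0,0,0.012,0,0,0],[1,0,0,0.012,0,0,0]])

```text
clock: 8.42
eef_pos: [0.4526, -0.3116, -0.0019]
eef_rot: [0.0, -0.042, 0.999, -0.0]
force: [0.3, -0.0, 1.4]
grip_width: -0.0004
grip_force: 0.9
```

Call:
move_arm(deltas=[[1,0,0,0.004,0,0,0],[1,0,0,0.008,0,0,0],[1,0,0,0.012,0,0,0],[1,0,0,0.012,0,0,0]])

```text
clock: 8.75
eef_pos: [0.4526, -0.3116, -0.0058]
eef_rot: [0.0, -0.042, 0.999, -0.0]
force: [0.5, -1.6, 1.7]
grip_width: -0.0004
grip_force: 0.6
```

Call:
move_arm(deltas=[[1,0,0,0.004,0,0,0],[1,0,0,0.008,0,0,0],[1,0,0,0.008,0,0,0]])

```text
clock: 9.0
eef_pos: [0.4526, -0.3116, -0.0079]
eef_rot: [0.0, -0.042, 0.999, -0.0]
force: [-0.2, 0.6, 4.9]
grip_width: 0.0
grip_force: 2.6
```

Call:
move_arm(deltas=[[1,0,0,0.003,0,0,0],[1,0,0,0.006,0,0,0],[1,0,0,0.006,0,0,0]])

```text
clock: 9.25
eef_pos: [0.4527, -0.3117, -0.0081]
eef_rot: [0.0, -0.042, 0.999, -0.0]
force: [-4.7, 4.2, 27.0]
grip_width: 0.0
grip_force: 13.6
```

Call:
move_arm(deltas=[[1,0,0,0.003,0,0,0],[1,0,0,0.003,0,0,0]])

```text
clock: 9.42
eef_pos: [0.4527, -0.3117, -0.0082]
eef_rot: [0.0, -0.042, 0.999, -0.001]
force: [-8.1, 6.4, 37.6]
grip_width: 0.0003
grip_force: 19.0
```

```bash
python3 prof.py | cut -c1-700
```

```text
9.4167 [-5.8 -6.3 -8.2] [-7.6  7.  37.6]
-25: -84 31.1; -80 30.6; -76 22.8; -72 22.6; -68 22.5; -64 22.4; -60 22.5; -56 22.5; -52 22.5; -48 22.5; -44 22.4; -40 22.4; -36 22.3; -32 22.4; -28 22.6; -24 22.4; -20 22.4; -16 22.3; -12 22.4; -8 22.4; -4 22.4; 0 22.6; 4 22.4; 8 22.5; 12 22.3; 16 22.4; 20 22.4; 24 22.5; 28 22.7; 32 22.5; 36 22.5; 40 22.4; 44 22.5; 48 22.5; 52 22.5; 56 22.4; 60 22.5; 64 22.5; 68 22.1; 72 17.3; 76 22.0; 80 22.9; 84 23.0; 88 22.9; 92 22.9; 96 22.9; 100 22.7; 104 23.2; 108 22.8; 112 23.1; 116 23.0; 120 23.0; 124 23.0; 128 22.8; 
-15: -84 31.0; -80 30.2; -76 22.3; -72 22.3; -68 22.3; -64 22.3; -60 22.4; -56 22.6; -52 22.3; -48 22.4; -44 22.4; -40 22.5; -36 22.4; -32 22.6; -28 22.5; -24 22.5; -20 34.7; -16 35.8; -12 43.2; -8 46.7; -4 45.7; 0 38.7; 4 36.7; 8 22.7; 12 22.4; 16 22.5; 20 22.4; 24 22.3; 28 22.5; 32 22.5; 36 22.4; 40 22.4; 44 22.5; 48 22.3; 52 22.4; 56 22.4; 60 22.3; 64 22.3; 68 22.0; 76 11.1; 80 11.0; 84 11.0; 88 11.0; 92 10.9; 96 10.9; 100 11.0; 104 11.0; 108 11.1; 112 11.0; 116 11.0; 120 11.1; 124 11.0; 128 11.1; 
25: -84 30.9; -80 30.1; -76 22.4; -72 22.4; -68 22.5; 56 22.3; 60 22.5; 64 22.4; 68 22.2; 72 19.4; 76 22.6; 80 22.8; 84 22.8; 88 22.8; 92 23.0; 96 22.9; 100 22.9; 104 22.8; 108 22.9; 112 22.8; 116 22.9; 120 22.8; 124 22.9; 128 22.7;
```

The force rose sharply (5 → 37 N) with no further travel, and the screen reads a level 22.4 mm along its whole length (the guides read about 0.5 mm low too), so the plate is bottomed. Now straight up, clear of the clamp.

Call:
move_arm(deltas=[[1,0,0,-0.05,0,0,0],[1,0,0,-0.15,0,0,0],[1,0,0,-0.27,0,0,0],[1,0,0,-0.4,0,0,0],[1,0,0,-0.53,0,0,0],[1,0,0,-0.66,0,0,0],[1,0,0,-0.68,0,0,0],[1,0,0,-0.68,0,0,0]])

```text
clock: 10.13
eef_pos: [0.4537, -0.3126, 0.1957]
eef_rot: [0.002, -0.042, 0.999, -0.002]
force: [0.1, -0.2, -0.6]
grip_width: 0.0001
grip_force: 0.0
```

```bash
python3 - <<'E'
from h import *
f=grab('wrist'); cv2.imwrite('pics/i.png',f['image'][:,:,::-1]); im=f['image'];c=wn(cloud(f).reshape(-1,3)).reshape(384,512,3)*1e3
h,s,v=cv2.split(cv2.cvtColor(im,cv2.COLOR_RGB2HSV))
m=((h<8)|(h>172))&(s>150)&(v>80)&(c[...,2]>100)
p=c[m]; print(len(p),np.percentile(p,[2,50,98],axis=0).round(1))
m2=(abs(c[...,1])<60)&(c[...,0]>55)&(c[...,0]<200); q=c[m2]
print('behind max z',np.percentile(q[:,2],[50,99]))
for x in (-15,20):
  for y in (-60,-40,40,60): 
    k=(abs(c[...,0]-x)<4)&(abs(c[...,1]-y)<4); print(x,y,np.median(c[k][:,2]).round(1) if k.any() else None,end=' ')
plan(nw([.115,-.002,.185]),94.7)
E
```

```text
3 [[-78.4 -21.1 256.6]
 [-12.6 -20.9 258.5]
 [-11.9  -7.7 364. ]]
behind max z [1.33537176e-02 5.10138178e+01]
-15 -60 311.2 -15 -40 291.1 -15 40 308.9 -15 60 22.6 20 -60 22.7 20 -40 22.6 20 40 22.6 20 60 22.9 shift [-0.4027  0.0135  0.0286] turn [-0.0019  0.0016  0.0034] t 10.1833 F [-0.17 -0.31 -0.51] [ 0.4527 -0.3117  0.1935]
```

View pics/i.png

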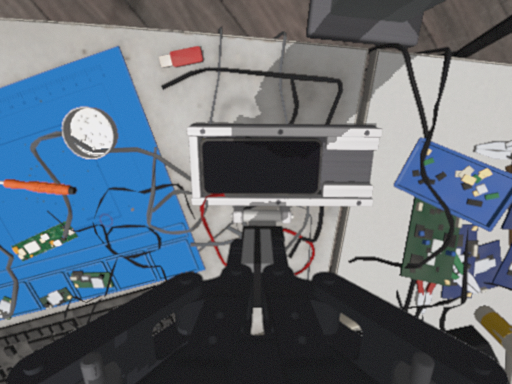

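The phone lies home in the pocket (columns 202-322, screen 22.6 mm all round), and the clamp stays upright behind the fingers. I move over and behind the clamp.

Call:
move_arm(deltas=[[1,-0.13,0.007,0,0,0,0],[1,-0.26,0.013,0,0,0,0],[1,-0.38,0.013,0,0,0,0],[1,-0.42,0.013,0,0,0,0],[1,-0.42,0.013,0,0,0,0],[1,-0.42,0.013,0,0,0,0]])

```text
clock: 10.68
eef_pos: [0.5767, -0.2961, 0.1903]
eef_rot: [-0.002, -0.042, 0.999, 0.001]
force: [-0.2, 0.7, 0.5]
grip_width: 0.0005
grip_force: 0.0
```

```bash
python3 - <<'E'
from h import *
s=state();print((wn(s['eef_pos'])*1e3).round(1),s['force'])
f=grab('wrist'); im=f['image'];c=wn(cloud(f).reshape(-1,3)).reshape(384,512,3)*1e3
h,s,v=cv2.split(cv2.cvtColor(im,cv2.COLOR_RGB2HSV))
m=((h<8)|(h>172))&(s>120)&(v>60)&(c[...,2]>100)&(abs(c[...,1])<40)
p=c[m]; print(len(p),np.percentile(p,[2,50,98],axis=0).round(1))
q=c[(c[...,2]>30)&(c[...,2]<200)&(abs(c[...,1])<15)&(c[...,0]>45)]
for z in range(40,180,15):
  k=q[abs(q[:,2]-z)<7]
  if len(k): print(z,np.percentile(k[:,0],[5,50,95]).round(1))
plan(nw([.12,-.002,.126]),94.7)
E
```

```text
[119.1  -0.8 190.3] [-0.18915499  0.74684242  0.49617587]
1091 [[ 63.3 -18.1 144.8]
 [ 68.   -2.  170.9]
 [ 74.8  13.8 173. ]]
40 [ 60.8 233.3 321.3]
55 [62.  62.  62.3]
70 [62.3 62.7 62.8]
85 [50.2 55.5 63.5]
100 [50.8 56.6 63.7]
115 [53.1 64.  64.6]
130 [64.3 64.4 64.4]
145 [63.2 63.5 63.7]
160 [63.6 63.9 64.4]
175 [64.9 69.8 74.9]
shift [-0.0056 -0.0034  0.2169] turn [ 0.0041 -0.0062  0.0038] t 10.7333 F [-0.2   0.1   0.28] [ 0.5762 -0.2964  0.1911]
```

The clamp stands at about 1.6 rad, with the handle's outer face at x ≈ 75, its top at 173 and centred on y ≈ -2. I come down behind it and close up.

Call:
move_arm(deltas=[[1,0,-0.003,0.1,0,0,0],[1,0,-0.003,0.2,0,0,0],[1,0,-0.003,0.225,0,0,0],[1,0.04,-0.003,0.225,0,0,0],[1,0.07,-0.003,0.225,0,0,0],[1,0.09,-0.003,0.225,0,0,0],[1,0.09,-0.003,0.225,0,0,0]])

```text
clock: 11.32
eef_pos: [0.5497, -0.3007, 0.127]
eef_rot: [0.0, -0.041, 0.999, -0.0]
force: [1.2, -1.0, -0.4]
grip_width: 0.0002
grip_force: 0.0
```

```bash
cat > arc.py <<'E'
from h import *
import sys
s=state();print((wn(s['eef_pos'])*1e3).round(1),s['force'].round(1))
for t in map(float,sys.argv[1:]):
    c,q=np.cos(t),np.sin(t); print(t,end=' '); plan(nw(np.array([71-118*c+13*q,-2,33+118*q+13*c-31])/1e3),94.7)
E
python3 arc.py 1.6 1.5 1.4 1.3 1.2 1.1 1.0 .9 .8
```

```text
[ 91.7  -3.3 127. ] [ 1.2 -1.  -0.4]
1.6 shift [0.0143 0.0043 0.0247] turn [-0.0012  0.0009  0.0009] t 11.3167 F [ 1.2  -1.03 -0.38] [ 0.5497 -0.3007  0.127 ]
1.5 shift [0.0537 0.0043 0.0211] turn [-0.0012  0.0009  0.0009] t 11.3167 F [ 1.2  -1.03 -0.38] [ 0.5497 -0.3007  0.127 ]
1.4 shift [0.0933 0.0043 0.0215] turn [-0.0012  0.0009  0.0009] t 11.3167 F [ 1.2  -1.03 -0.38] [ 0.5497 -0.3007  0.127 ]
1.3 shift [0.1326 0.0043 0.0259] turn [-0.0012  0.0009  0.0009] t 11.3167 F [ 1.2  -1.03 -0.38] [ 0.5497 -0.3007  0.127 ]
1.2 shift [0.1713 0.0043 0.0342] turn [-0.0012  0.0009  0.0009] t 11.3167 F [ 1.2  -1.03 -0.38] [ 0.5497 -0.3007  0.127 ]
1.1 shift [0.2089 0.0044 0.0463] turn [-0.0012  0.0009  0.0009] t 11.3167 F [ 1.2  -1.03 -0.38] [ 0.5497 -0.3007  0.127 ]
1.0 shift [0.2452 0.0044 0.0621] turn [-0.0012  0.0009  0.0009] t 11.3167 F [ 1.2  -1.03 -0.38] [ 0.5497 -0.3007  0.127 ]
0.9 shift [0.2797 0.0044 0.0814] turn [-0.0012  0.0009  0.0009] t 11.3167 F [ 1.2  -1.03 -0.38] [ 0.5497 -0.3007  0.127 ]
0.8 shift [0.3121 0.0045 0.1041] turn [-0.0012  0.0009  0.0009] t 11.3167 F [ 1.2  -1.03 -0.38] [ 0.5497 -0.3007  0.127 ]
```

Call:
move_arm(deltas=[[1,0.014,0.004,0.022,0,0,0],[1,0.054,0.004,0.022,0,0,0],[1,0.093,0.004,0.022,0,0,0],[1,0.133,0.004,0.026,0,0,0],[1,0.171,0.004,0.034,0,0,0],[1,0.209,0.004,0.046,0,0,0],[1,0.245,0.004,0.062,0,0,0],[1,0.245,0.004,0.062,0,0,0]])

```text
clock: 11.98
eef_pos: [0.476, -0.3049, 0.1067]
eef_rot: [-0.0, -0.042, 0.999, 0.0]
force: [1.4, 0.2, 1.0]
grip_width: 0.0001
grip_force: 0.0
```

```bash
cat > ang.py <<'E'
from h import *
f=grab('wrist'); im=f['image'];c=wn(cloud(f).reshape(-1,3)).reshape(384,512,3)*1e3
h,s,v=cv2.split(cv2.cvtColor(im,cv2.COLOR_RGB2HSV))
m=((h<8)|(h>172))&(s>120)&(v>60)&(c[...,2]>30)&(c[...,2]<200)&(abs(c[...,1])<30)
p=c[m]; print(len(p),np.percentile(p,[2,50,98],axis=0).round(1).tolist())
if len(p): print('median angle',np.arctan2(np.median(p[:,2])-33,60-np.median(p[:,0])))
q=(abs(c[...,1]-50)<8)&(abs(c[...,0])<25)&(c[...,2]<50); print('phone z',np.median(c[q][:,2]) if q.any() else None)
E
python3 ang.py; python3 arc.py .9 .8 .7 .6 .5 .4 .3 .2 .1 0
```

```text
2192 [[-13.5, -18.1, 136.6], [-8.2, -1.9, 154.1], [8.2, 14.0, 156.7]]
median angle 1.0579968500179748
phone z 22.654649839245785
[ 18.9  -1.6 107.1] [-1.  -0.  -0.2]
0.9 shift [ 0.0369 -0.0013  0.0154] turn [ 0.0004 -0.0003  0.002 ] t 12.0333 F [-1.   -0.   -0.17] [ 0.477  -0.305   0.1071]
0.8 shift [ 0.0693 -0.0013  0.0381] turn [ 0.0004 -0.0003  0.002 ] t 12.0333 F [-1.   -0.   -0.17] [ 0.477  -0.305   0.1071]
0.7 shift [ 0.0992 -0.0013  0.0639] turn [ 0.0004 -0.0003  0.002 ] t 12.0333 F [-1.   -0.   -0.17] [ 0.477  -0.305   0.1071]
0.6 shift [ 0.1265 -0.0012  0.0926] turn [ 0.0004 -0.0003  0.002 ] t 12.0333 F [-1.   -0.   -0.17] [ 0.477  -0.305   0.1071]
0.5 shift [ 0.1507 -0.0012  0.1238] turn [ 0.0004 -0.0003  0.002 ] t 12.0333 F [-1.   -0.   -0.17] [ 0.477  -0.305   0.1071]
0.4 shift [ 0.1717 -0.0012  0.1573] turn [ 0.0004 -0.0003  0.002 ] t 12.0333 F [-1.   -0.   -0.17] [ 0.477  -0.305   0.1071]
0.3 shift [ 0.1892 -0.0012  0.1928] turn [ 0.0004 -0.0003  0.002 ] t 12.0333 F [-1.   -0.   -0.17] [ 0.477  -0.305   0.1071]
0.2 shift [ 0.2032 -0.0012  0.2298] turn [ 0.0004 -0.0003  0.002 ] t 12.0333 F [-1.   -0.   -0.17] [ 0.477  -0.305   0.1071]
0.1 shift [ 0.2133 -0.0012  0.268 ] turn [ 0.0004 -0.0003  0.002 ] t 12.0333 F [-1.   -0.   -0.17] [ 0.477  -0.305   0.1071]
0.0 shift [ 0.2196 -0.0012  0.3071] turn [ 0.0004 -0.0003  0.002 ] t 12.0333 F [-1.   -0.   -0.17] [ 0.477  -0.305   0.1071]
```

The clamp follows the arc at about 1.0 rad, and the phone still sits at 22.65 mm (down). Continue.

Call:
move_arm(deltas=[[1,0.037,-0.001,0.015,0,0,0],[1,0.069,-0.001,0.038,0,0,0],[1,0.099,-0.001,0.064,0,0,0],[1,0.127,-0.001,0.093,0,0,0],[1,0.151,-0.001,0.124,0,0,0],[1,0.172,-0.001,0.157,0,0,0],[1,0.189,-0.001,0.193,0,0,0],[1,0.189,-0.001,0.193,0,0,0]])

```text
clock: 12.7
eef_pos: [0.4203, -0.3095, 0.048]
eef_rot: [-0.001, -0.042, 0.999, 0.001]
force: [-0.6, 0.4, -0.0]
grip_width: 0.0002
grip_force: 0.0
```

```bash
python3 ang.py; python3 arc.py .2 .1 0
```

```text
3639 [[-74.0, -18.5, 75.6], [-61.6, -2.0, 81.3], [-42.0, 14.9, 84.8]]
median angle 0.37811519674131144
phone z 22.52388488733831
[-37.3  -1.8  48.9] [0.4 0.2 0.9]
0.2 shift [ 0.016  -0.0007  0.0356] turn [ 0.0018 -0.0012  0.003 ] t 12.75 F [0.43 0.17 0.87] [ 0.421  -0.3098  0.0489]
0.1 shift [ 0.0261 -0.0007  0.0739] turn [ 0.0018 -0.0012  0.003 ] t 12.75 F [0.43 0.17 0.87] [ 0.421  -0.3098  0.0489]
0.0 shift [ 0.0324 -0.0008  0.1129] turn [ 0.0018 -0.0012  0.003 ] t 12.75 F [0.43 0.17 0.87] [ 0.421  -0.3098  0.0489]
```

Call:
move_arm(deltas=[[1,0.025,0,0.03,0,0,0],[1,0.04,0,0.05,0,0,0],[1,0.055,0,0.07,0,0,0],[1,0.062,0,0.085,0,0,0],[1,0.065,0,0.097,0,0,0],[1,0.067,0,0.106,0,0,0],[1,0.067,0,0.106,0,0,0]])

```text
clock: 13.33
eef_pos: [0.4008, -0.3117, 0.0171]
eef_rot: [-0.0, -0.042, 0.999, 0.0]
force: [-0.2, 0.1, 0.4]
grip_width: 0.0001
grip_force: 0.0
```

Call:
move_arm(deltas=[[1,0,0,0.004,0,0,0],[1,0,0,0.008,0,0,0],[1,0,0,0.008,0,0,0]])

```text
clock: 13.58
eef_pos: [0.4009, -0.3119, 0.0152]
eef_rot: [-0.0, -0.042, 0.999, -0.0]
force: [-1.2, -0.2, 1.9]
grip_width: -0.0003
grip_force: 0.9
```

```bash
python3 ang.py; python3 arc.py 0
```

```text
2502 [[-81.9, -18.5, 39.7], [-73.2, -1.1, 45.0], [-55.3, 15.3, 49.8]]
median angle 0.08988202487239765
phone z 22.45491311004541
[-57.5  -2.2  15.2] [-0.7 -0.4  1.8]
0.0 shift [-0.0349  0.0005  0.0006] turn [-0.0002 -0.0006  0.0033] t 13.6333 F [-0.74 -0.38  1.76] [ 0.4009 -0.3119  0.0152]
```

Keep pressing in small steps until the closing stop is felt.

Call:
move_arm(deltas=[[1,0,0,0.004,0,0,0],[1,0,0,0.008,0,0,0],[1,0,0,0.008,0,0,0]])

```text
clock: 13.88
eef_pos: [0.401, -0.312, 0.0147]
eef_rot: [0.0, -0.042, 0.999, -0.001]
force: [-8.4, 6.6, 32.5]
grip_width: 0.0003
grip_force: 16.0
```

Call:
move_arm(deltas=[[1,0,0,0.003,0,0,0],[1,0,0,0.006,0,0,0],[1,0,0,0.006,0,0,0]])

```text
clock: 14.13
eef_pos: [0.401, -0.3121, 0.0144]
eef_rot: [0.0, -0.042, 0.999, -0.001]
force: [-13.4, 11.6, 55.7]
grip_width: 0.0002
grip_force: 27.7
```

The stop is reached. Release upward and check.

Call:
move_arm(deltas=[[1,0,0,-0.03,0,0,0],[1,0,0,-0.12,0,0,0],[1,0,0,-0.25,0,0,0],[1,0,0,-0.38,0,0,0],[1,0,0,-0.5,0,0,0],[1,0,0,-0.5,0,0,0],[1,0,0,-0.5,0,0,0],[1,0,0,-0.5,0,0,0]])

```text
clock: 14.8
eef_pos: [0.4009, -0.3116, 0.1605]
eef_rot: [-0.0, -0.042, 0.999, 0.0]
force: [-0.1, -0.1, 0.3]
grip_width: 0.0001
grip_force: 0.0
```

```bash
python3 ang.py; python3 - <<'E'
from h import *
f=np.load('pics/wrist.npy',allow_pickle=True).item();cv2.imwrite('pics/j.png',f['image'][:,:,::-1])
im=f['image'];c=wn(cloud(f).reshape(-1,3)).reshape(384,512,3)*1e3
print(state()['force'])
for x in range(-80,70,10):
  k=(abs(c[...,0]-x)<3)&(abs(c[...,1]+2)<10)&(c[...,2]<100); print(x,np.median(c[k][:,2]).round(1) if k.any() else None,end='; ')
for y in(-65,-40,40,65):
  k=(abs(c[...,0])<20)&(abs(c[...,1]-y)<3)&(c[...,2]<60); print('ph',y,np.median(c[k][:,2]).round(1) if k.any() else None)
E
```

```text
1125 [[-81.5, -18.5, 41.3], [-65.6, -1.4, 45.2], [-48.6, 14.9, 46.9]]
median angle 0.09716435853008237
phone z 22.56617278973916
[-0.19204613  0.07106269 -0.12865615]
-80 41.9; -70 45.4; -60 45.3; -50 45.2; -40 43.3; -30 43.5; -20 43.4; -10 43.7; 0 45.9; 10 None; 20 None; 30 None; 40 None; 50 None; 60 None; ph -65 22.6
ph -40 22.6
ph 40 22.6
ph 65 22.5
```

View pics/j.png

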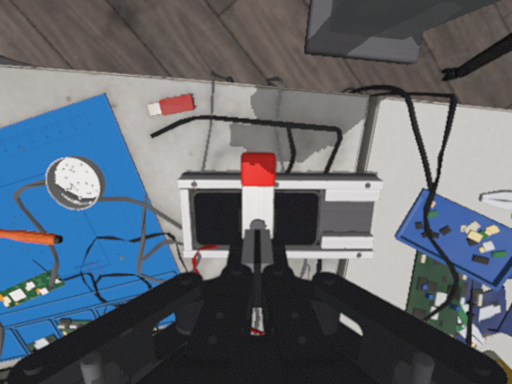

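The clamp lies flat across the phone (red handle at (258,168), a level 45.3 mm with the usual 0.5 mm bias), the phone is down and level at 22.6 mm, the tin and screwdriver are in place, and the arm is clear.

```bash
python3 -c "
from h import *
print(hand_in())"
```

```text
the job is handed in; nothing more can be done
None
```

Job handed in, verdict not shown: by camera the phone is home, level and bottomed, the clamp is closed flat and the arm is clear; the real fingertips ended about 31 mm short of the reported TCP, so I worked from the measured tip after a first pass missed the phone.

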